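# Hang the spark guard and clip it to the rail

## Robot

A 6-joint arm with a two-finger parallel gripper is mounted at the origin on the work surface. World frame = base frame: x ahead of the robot, y to its left, z up, the work surface at z = 0. Lengths are in m, angles in degrees, forces in N, time in s.
With the tool pointing down it reaches from about 0.3 to 0.75 m from the base axis. Payload 8.5 kg.
Tool frame: the origin (TCP) lies midway between the tips of the shut fingers; the grasp point (between the pads) lies 19 mm behind it (env.grasp_offset is the distance from the TCP to the grasp point, in m); z points along the fingers, y is the line along which they close (so a half turn about z gives the same grasp; the last joint's range is limited). The gripper opens to 85 mm and grips with 20 to 120 N. Pads are 22 mm wide; open, the fingers measure 114 mm over their backs; the gripper's body (76 mm by 85 mm) begins 54 mm behind the grasp point. The pads swing forward as they close: fully open they stand 13 mm farther back than shut.
Start: joints at [-80.174, 21.807, 74.336, -0, 83.858, -12.336], TCP at [0.207, -0.509, 0.231] pointing down, gripper open.
Joint ranges: [-178.18, 178.18], [-50.72, 133.34], [12.68, 142.11], [-81.47, 261.47], [9.98, 163.14], [-165.26, 165.26]. Speed limits (degrees/s): [136.94, 136.94, 180, 180, 180, 180].

## Interface

Orientations are given as a 3x3 rotation matrix whose columns are the frame's x, y, z axes.
In Python, from rig import env gives the robot as it stands.
- The arm moves only by the tool servo_tool, never from a script. Its argument "deltas" is text: rows parted by semicolons, each of 7 numbers parted by spaces: the opening, from 0 (shut) to 1 (fully open), then the shift along the tool's x, y, z in mm, then the turn, a rotation vector about the tool's x, y, z in rad. A call has 1 to 8 rows; each row shifts and turns the commanded pose from where the row before left it, along the tool's axes as they then stand; what a row does not reach is not made up. A row lasts 1/12 s, in which the tool goes at most 41.7 mm and 7.16 degrees, less where a joint would pass 70% of its speed; a pose out of reach is approached as far as the arm can. A call is refused whole if a number of a shift passes 41.7 or a number of a turn 0.125, either way. A call with a gripper value outside its range is refused whole. The fingers move at their own pace and stop on an object; "newtons" is the grip in N (left out, the last holds). Time passes only in rows, so rows that do not move let the fingers close. It gives the time, the measured TCP pose, the force, the opening and the grip force at its end, in the units of the state.
- env.observe(): the state, without advancing time (a new reading comes with each control period).
- env.get_image(name): name is "scene" or "top" or "wrist"; returns a dict with "img" (400x640x3 uint8, red, green, blue), "depth" (400x640 float32, m along the optical axis (not along the pixel's ray), 0 where there is no reading), "camera_matrix" (3x3 intrinsics, pixels), "world_to_cam" (4x4, takes a point from world to camera coordinates). Camera axes: x right, y down, z forward; pixel columns grow to the right and rows downward; lengths in m; the calibration is good to about 2 mm. A picture is of the moment at which its call begins.
- env.close_job(): hands the job in; it is judged then, once.
Trained networks look in a picture, given as the dict that the camera call returned (one of the last four; its "shot" number tells which), for a name from the list of things; names that differ only in an ending like _2 or _b are one class to them, and where a whole thing is asked for, a point or a joint stands for the part that bears it (a point fixed in the world has none). Each returns a list of dicts, best first, with "conf" (0 to 1); they miss things now and then, are a little off and sometimes report something else, mostly with a low value. They report only what shows in the picture. A call takes as long as a camera call. They do not tell look-alikes from the thing itself.
- env.spot_in(name, picture): "bbox" ([centre column, centre row, width, height] in pixels, round what is visible of it).
- env.spot_point(name, picture): "uv" ([column, row] in pixels: a listed point, or the origin of a listed thing).
The state is a dict: "time_s": time; "q": joint angles; "qvel": joint speeds; "joint_efforts": joint torques, N m; "position": TCP position; "tool_rot": TCP orientation; "ft_force": force on the tool from outside, world axes, zero at the start; "wrist_torque": the same for the moment, N m; "grip_width": finger opening in m; "gripper_force": force on a finger pad.
Only numpy, scipy, OpenCV 4.12 (cv2) and the standard library are available. Lean on these libraries where they do the work, as an engineer would, in place of code of your own. Each camera call takes 0.05 s, during which the arm holds its last target. There are 200 camera calls.

## Task

Hang the folded sheet-metal spark guard over the middle of the rail's crossbar, lengthwise along it, lowering it gently until it rests there. Then take the spring clamp off the wooden board by squeezing its handles, push it straight down over the middle of the guard with the jaws held open until its round barrel presses firmly on the top of the fold (a firm push, no hammering), and only then let the jaws close, so that the clamp stays clipped upright there with its barrel still down on the fold. Leave the hammer, the tin and the firebrick where they are.

Things in the scene. Friction and masses are not known exactly. Their poses are not given: they have to be found in the camera images.
- rail: Fixed dark steel rail: foot 90 x 260 x 12 mm, two posts 177 mm high at y = +-120 mm, and between them a level crossbar along y, 16 mm wide (x), 24 mm high. Origin: on the bench under the crossbar's middle, z up. The crossbar is set by hand: its top is 130 to 160 mm above the bench, not reported; find it by touch or sight.
- guard: Spark guard: 3 mm grey sheet metal folded to an inverted U, 120 mm long (y), 28 mm wide outside, 22 mm inside (x), 60 mm high, 0.25 to 0.4 kg; starts standing on the bench on its lower edges. Origin: centre of its underside, z up; the fold's flat top is at z = 60 mm, its inner face (which rests on the crossbar) at 57 mm.
- rack: Wooden board standing on edge, fixed: 28 mm thick (x), 140 mm long (y), top edge 100 mm above the bench, on two low feet. Origin: on the bench under its centre. The clamp starts clipped on its top edge.
- clamp: Spring clamp, 0.17 kg, two levers 26 mm wide. Origin on the hinge axis; y along the hinge, z up from jaws to handles, jaws and handles move along x. Barrel on the hinge: radius 12 mm, 30 mm long. Jaws reach to z = -50 mm, pads from -36 mm. Rubber grips at z = 33 to 73 mm. The pose is the -x lever's: it leans by half the joint value while the handles are squeezed evenly.
- clamp_jaw (a joint): Clamp hinge (rad): 0 = jaws on a 28 mm edge (the board at the start, the guard), grips 66 mm apart over their outsides at z = 53 mm; 0.36 = fully open at its stop, pads 44 mm, grips 46 mm apart; -0.6 = shut. A spring closes the jaws; full opening takes about 14 N on each grip.
- hammer: Hammer lying on the bench beyond the work; leave it alone. Origin near the middle of its underside.
- tin: Open steel tin, 72 mm wide, 85 mm high, standing on the robot's side of the work; leave it alone. Origin: centre of its underside.
- firebrick: Reddish firebrick 65 x 115 x 50 mm on the robot's side of the work; leave it alone. Origin: centre of its underside.
Mind the look-alikes: they are no part of the job. What is shaped like the guard but orange or turquoise is not meant. Of the things that look like the clamp, the larger one is meant.

How it is judged (in metres and radians):
On the way, in this order (a step that is already met when the one before it is completed fails the run):
1. The guard hangs level over the middle of the crossbar, let go and at rest (x of guard in the frame of rail between -0.007 and 0.007 m and y of guard in the frame of rail between -0.025 and 0.025 m and z of guard in the frame of rail between 0.068 and 0.107 m and angle between guard's own z axis and vertical below 0.1 rad and contact force between the fingers and guard below 0.1 N and linear speed of guard below 0.03 m/s), for 0.2 s.
2. The clamp straddles the guard with its jaws open (hinge over 0.15 rad) and its barrel presses on the fold with more than 4 N (value of joint clamp_jaw above 0.15 rad and contact force between clamp and guard above 4 N and x of clamp in the frame of guard between -0.009 and 0.009 m and y of clamp in the frame of guard between -0.03 and 0.03 m and z of clamp in the frame of guard between 0.066 and 0.077 m), for 0.2 s.
At the end, for the whole second after the job is handed in: Guard upright on the crossbar, within 7 mm across, 30 mm along of its middle; clamp clipped on it upright (0.2 rad), in line, within 30 mm of its middle, barrel within 5 mm of the fold, hinge within 0.12 rad of 0; both at rest; hammer, tin, firebrick within 30 mm of their places (x of guard in the frame of rail between -0.007 and 0.007 m and y of guard in the frame of rail between -0.03 and 0.03 m and z of guard in the frame of rail between 0.068 and 0.107 m and angle between guard's own z axis and vertical below 0.12 rad and x of clamp in the frame of guard between -0.009 and 0.009 m and y of clamp in the frame of guard between -0.03 and 0.03 m and z of clamp in the frame of guard between 0.066 and 0.077 m and angle between the y axis of clamp and the y axis of guard, either way round below 0.25 rad and angle between clamp's own z axis and vertical below 0.2 rad and value of joint clamp_jaw between -0.12 and 0.12 rad and contact force between clamp and guard above 3 N and linear speed of each of clamp, guard below 0.02 m/s and distance of each of hammer, tin, firebrick from where it was at the start of the episode below 0.03 m); the robot touches nothing.
It fails at once if The guard falls freely (faster than 0.5 m/s with no finger on it) (linear speed of guard above 0.5 m/s and contact force between each of the fingers, clamp and guard below 0.1 N).
It fails at once if The clamp is rammed onto the guard (over 60 N between them) (contact force between clamp and guard above 60 N).
It fails at once if The hammer, tin or firebrick is shifted by more than 40 mm (distance of any of hammer, tin, firebrick from where it was at the start of the episode above 0.04 m).
It also fails if it takes over 64 s, if anything falls off the work surface, if the arm or the gripper's body presses on something with over 40 N, if the wrist force passes 120 N, or if a joint passes its speed limit or range.

## Working session

There is one attempt and no reset: what is moved stays moved. The work goes in short steps, Python scripts to look and compute and a tool call to move; the robot and the scene stay as the last step left them, time stands still between calls to the robot, and variables do not carry over. Pictures are saved under pics/ and viewed, at most 10 in all, crops included, and the job is handed in when it is done.

Besides the shell and the picture viewer there is one more tool, called as name(argument=value, ...), one argument or row to a line, values as JSON. servo_tool: Moves the arm, as the interface text tells. Its arguments: {"type":"object","properties":{"deltas":{"type":"string"},"newtons":{"type":"number"}},"required":["deltas"]}

```bash
mkdir -p pics
cat > h.py <<'E'
from rig import env
import numpy as np, cv2
def save(p,n): cv2.imwrite(f'pics/{n}.png',p['img'][:,:,::-1])
def world(p):
    K=p['camera_matrix'];T=np.linalg.inv(p['world_to_cam']);d=p['depth']
    v,u=np.mgrid[:d.shape[0],:d.shape[1]]
    c=np.stack([(u-K[0,2])/K[0,0]*d,(v-K[1,2])/K[1,1]*d,d],-1)
    w=c@T[:3,:3].T+T[:3,3]; w[d==0]=np.nan
    return w
E
python3 - <<'E'
from h import *
np.set_printoptions(precision=3,suppress=True)
for n in ['scene','top']:
    p=env.get_image(n);save(p,n);w=world(p)
    np.savez(f'{n}.npz',w=w,img=p['img'])
    print(n,np.linalg.inv(p['world_to_cam'])[:3,3])
    for o in ['rail','guard','rack','clamp','hammer','tin','firebrick']:
        for r in env.spot_in(o,p)[:4]:
            c,rr,W,H=r['bbox']; print(o,round(r['conf'],2),np.round(r['bbox']),w[int(rr),int(c)])
s=env.observe();print(s['time_s'],s['position'],s['tool_rot'],s['grip_width'],env.grasp_offset)
E
```

```text
scene [0.998 0.369 0.723]
rail 0.97 [234. 144. 113. 108.] [ 0.514 -0.359  0.001]
guard 0.97 [387. 316.  32.  72.] [0.668 0.24  0.059]
guard 0.69 [443. 279.  73.  44.] [0.53  0.274 0.047]
guard 0.6 [482. 230.  64.  44.] [0.371 0.271 0.044]
rack 0.67 [323. 216.  80.  81.] [0.57  0.008 0.049]
clamp 0.91 [320. 182.  33.  58.] [ 0.551 -0.019  0.123]
clamp 0.67 [362. 184.  13.  37.] [0.457 0.021 0.074]
hammer 0.85 [240. 267. 130.  84.] [ 0.763 -0.04   0.023]
tin 0.82 [419. 198.  35.  43.] [0.413 0.138 0.08 ]
firebrick 0.74 [340. 150.  46.  49.] [ 0.387 -0.103  0.051]
top [0.412 0.007 1.453]
rail 0.96 [430. 214. 107.  52.] [ 0.567 -0.304  0.006]
guard 0.88 [241. 187.  38.  34.] [0.652 0.23  0.06 ]
guard 0.82 [228. 236.  43.  25.] [0.514 0.264 0.058]
guard 0.61 [227. 297.  41.  19.] [0.351 0.268 0.062]
rack 0.69 [326. 224.  53.  34.] [ 0.533 -0.006  0.135]
clamp 0.86 [332. 216.  15.  28.] [ 0.558 -0.023  0.123]
clamp 0.62 [323. 261.  19.  17.] [0.439 0.007 0.042]
hammer 0.92 [331. 148.  41.  90.] [ 0.77  -0.028 -0.005]
firebrick 0.92 [371. 287.  42.  28.] [ 0.365 -0.126  0.05 ]
0.8 [ 0.207 -0.509  0.231] [[ 0.926  0.377  0.   ]
 [ 0.377 -0.926 -0.   ]
 [-0.     0.    -1.   ]] 0.08543579023122533 0.0187
```

View pics/scene.png

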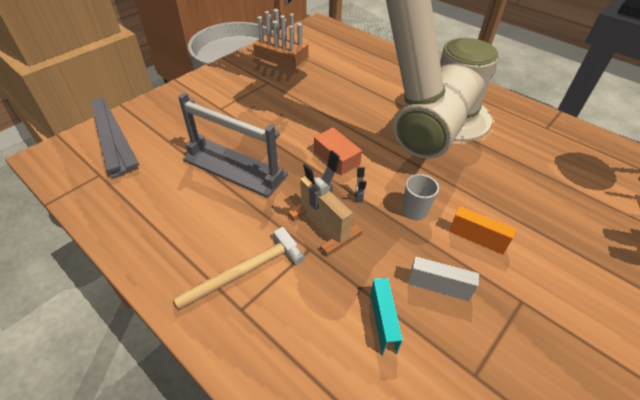

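View pics/top.png

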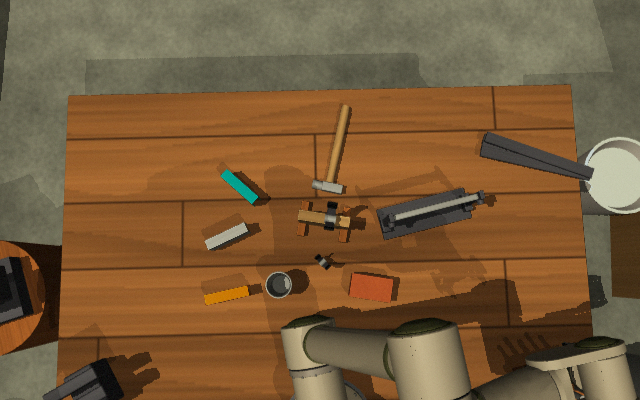

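The scene shows the grey guard at scene (443,279)/top (228,236), between the orange and turquoise decoys. The large clamp is on the board at top (331,216), the small decoy at (323,261), and the rail at (430,214). Next I'll fit the geometry.

```bash
cat > m.py <<'E'
from h import *
np.set_printoptions(precision=4,suppress=True)
def rect(P,l):
    r=cv2.minAreaRect((P[:,:2]*1000).astype(np.float32)); m=P.mean(0)
    Q=P[:,:2]-P[:,:2].mean(0); V=np.linalg.svd(Q,full_matrices=False)[2][0]
    print(l,len(P),'rect',np.round(r[0],1),np.round(r[1],1),round(r[2],1),'z',np.percentile(P[:,2],[5,50,95]),'pca deg',round(np.degrees(np.arctan2(V[1],V[0])),1),'mean',m)
for n in ['scene','top']:
    d=np.load(f'{n}.npz');w=d['w'].reshape(-1,3);im=d['img'].reshape(-1,3).astype(int)
    sat=im.max(1)-im.min(1)
    def sel(c,r,z0,z1,s=999): return w[(np.hypot(w[:,0]-c[0],w[:,1]-c[1])<r)&(w[:,2]>z0)&(w[:,2]<z1)&(sat<s)]
    rect(sel((.52,.262),.075,.052,.068,40),n+' guard')
    rect(sel((.565,-.25),.16,.120,.167),n+' bar')
    rect(sel((.565,-.25),.16,.170,.19),n+' posts')
    rect(sel((.565,-.25),.2,.006,.018),n+' foot')
    rect(sel((.55,0),.09,.094,.104),n+' boardtop')
    rect(sel((.55,0),.09,.112,.25),n+' clamp')
    rect(sel((.55,0),.09,.150,.25),n+' grips')
E
python3 m.py
```

```text
scene guard 869 rect [517.9 269.3] [ 28.2 119.1] 24.9 z [0.0542 0.0585 0.0605] pca deg 114.4 mean [0.5189 0.2709 0.0582]
scene bar 1233 rect [ 565.6 -285. ] [ 35.4 251. ] 13.2 z [0.1312 0.152  0.1593] pca deg 103.3 mean [ 0.5722 -0.277   0.1495]
scene posts 87 rect [ 569.6 -285.1] [ 24.  247.6] 13.1 z [0.171  0.1748 0.1769] pca deg 103.2 mean [ 0.5663 -0.2626  0.1743]
scene foot 2458 rect [ 506.9 -243.1] [226.4 364.2] 7.9 z [0.0082 0.0108 0.014 ] pca deg 100.8 mean [ 0.5734 -0.2769  0.0109]
scene boardtop 557 rect [553.7  -0.7] [142.1  44.4] 85.9 z [0.0956 0.0986 0.1008] pca deg 83.9 mean [0.5606 0.0174 0.0985]
scene clamp 603 rect [551.6 -16.2] [31.8 73.8] 75.7 z [0.1171 0.1481 0.183 ] pca deg -8.0 mean [ 0.5471 -0.0134  0.148 ]
scene grips 285 rect [551.6 -16.6] [26.6 72.9] 79.8 z [0.1528 0.1695 0.1839] pca deg -9.4 mean [ 0.5483 -0.0139  0.1695]
top guard 437 rect [514.5 268.8] [ 27.9 119. ] 24.0 z [0.0554 0.0599 0.0647] pca deg -65.8 mean [0.514  0.2687 0.0599]
top bar 657 rect [ 562.3 -285. ] [ 33.1 249.1] 13.3 z [0.1479 0.1579 0.1628] pca deg -76.6 mean [ 0.5664 -0.2857  0.1569]
top posts 76 rect [ 567.8 -285.7] [ 20.8 248.6] 13.1 z [0.1712 0.1763 0.1814] pca deg 103.2 mean [ 0.5647 -0.2712  0.1761]
top foot 2272 rect [ 565.4 -251.8] [382.4 384.1] 68.3 z [0.0064 0.0115 0.0166] pca deg -78.4 mean [ 0.5669 -0.2811  0.0114]
top boardtop 398 rect [552.2  -0.4] [140.1  28.2] 80.0 z [0.0958 0.0998 0.1032] pca deg 79.9 mean [0.5527 0.0029 0.0997]
top clamp 290 rect [549.4 -16.7] [29.9 71.9] 79.4 z [0.1183 0.1364 0.1856] pca deg 170.2 mean [ 0.553  -0.0174  0.1449]
top grips 99 rect [549.5 -16.4] [25.9 71.9] 79.4 z [0.1555 0.1815 0.1874] pca deg 170.4 mean [ 0.5562 -0.0179  0.1759]
```

```bash
cat > nav.py <<'E'
from h import *
def nav(x,y,z,th):
    "TCP target, th = world angle of tool y (deg), tool down"
    s=env.observe();R=np.array(s['tool_rot']);t=np.radians(th)
    Rt=np.array([[-np.sin(t),np.cos(t),0],[np.cos(t),np.sin(t),0],[0,0,-1.]])
    rv=cv2.Rodrigues(R.T@Rt)[0].ravel()
    dw=np.array([x,y,z])-s['position']
    print('turn(tool)',rv.round(4),'shift after turn mm',(Rt.T@dw*1000).round(1),'before',(R.T@dw*1000).round(1))
    print('t',s['time_s'],'pos',np.round(s['position'],4),'F',np.round(s['ft_force'],1),'w',s['grip_width'],'gf',s['gripper_force'])
E
python3 -c "
from nav import *
nav(.516,.269,.23,24.4)"
```

```text
turn(tool) [ 0.      0.     -1.6099] shift after turn mm [581.4 602.5   1.3] before [ 579.4 -604.5    1.3]
t 0.8 pos [ 0.2075 -0.5094  0.2313] F [-0.9 -0.4  0.6] w 0.08543579023122533 gf 0.0
```

servo_tool(
  deltas="1 0 0 0 0 0 -0.12;1 0 0 0 0 0 -0.12;1 0 0 0 0 0 -0.12;1 0 0 0 0 0 -0.12;1 0 0 0 0 0 -0.12;1 0 0 0 0 0 -0.12;1 0 0 0 0 0 -0.12;1 0 0 0 0 0 -0.12",
)

```text
time_s: 1.47
position: [0.2074, -0.5094, 0.2313]
tool_rot: [[0.216, 0.976, 0.0], [0.976, -0.216, -0.0], [0.0, 0.0, -1.0]]
ft_force: [-0.8, -0.4, -0.2]
grip_width: 0.0856
gripper_force: 0.0
```

servo_tool(
  deltas="1 0 0 0 0 0 -0.12;1 0 0 0 0 0 -0.12;1 0 0 0 0 0 -0.12;1 0 0 0 0 0 -0.12;1 0 0 0 0 0 -0.12;1 0 0 0 0 0 -0.05",
)

```text
time_s: 1.97
position: [0.2075, -0.5093, 0.2313]
tool_rot: [[-0.419, 0.908, -0.0], [0.908, 0.419, -0.0], [-0.0, -0.0, -1.0]]
ft_force: [0.4, -0.2, 0.2]
grip_width: 0.0854
gripper_force: 0.0
```

```bash
python3 -c "
from nav import *
nav(.516,.269,.23,24.4)"
```

```text
turn(tool) [-0.      0.      0.0063] shift after turn mm [581.4 602.5   1.3] before [577.5 606.2   1.3]
t 1.9667 pos [ 0.2075 -0.5093  0.2313] F [ 0.4 -0.2  0.2] w 0.08542802534380178 gf 0.0
```

servo_tool(
  deltas="1 27.5 28.9 0 0 0 0;1 27.5 28.9 0 0 0 0;1 27.5 28.9 0 0 0 0;1 27.5 28.9 0 0 0 0;1 27.5 28.9 0 0 0 0;1 27.5 28.9 0 0 0 0;1 27.5 28.9 0 0 0 0;1 27.5 28.9 0 0 0 0",
)

```text
time_s: 2.63
position: [0.3273, -0.2117, 0.2315]
tool_rot: [[-0.413, 0.911, 0.0], [0.911, 0.413, -0.0], [-0.001, 0.0, -1.0]]
ft_force: [1.0, -1.3, -0.0]
grip_width: 0.0851
gripper_force: 0.0
```

servo_tool(
  deltas="1 27.5 28.9 0 0 0 0;1 27.5 28.9 0 0 0 0;1 27.5 28.9 0 0 0 0;1 27.5 28.9 0 0 0 0;1 27.5 28.9 0 0 0 0;1 27.5 28.9 0 0 0 0;1 27.5 28.9 0 0 0 0;1 27.5 28.9 0 0 0 0",
)

```text
time_s: 3.3
position: [0.447, 0.0846, 0.2316]
tool_rot: [[-0.414, 0.91, 0.001], [0.91, 0.414, -0.0], [-0.0, 0.001, -1.0]]
ft_force: [1.3, -1.2, -0.2]
grip_width: 0.0854
gripper_force: 0.0
```

servo_tool(
  deltas="1 27.5 28.9 0 0 0 0;1 27.5 28.9 0 0 0 0;1 27.5 28.9 0 0 0 0;1 27.5 28.9 0 0 0 0;1 27.5 28.2 0 0 0 0;1 0 0 0 0 0 0;1 0 0 0 0 0 0",
)

```text
time_s: 3.88
position: [0.5208, 0.2685, 0.2305]
tool_rot: [[-0.416, 0.91, -0.001], [0.91, 0.416, -0.0], [0.0, -0.001, -1.0]]
ft_force: [0.1, -1.6, -0.0]
grip_width: 0.0854
gripper_force: 0.0
```

```bash
cat > w.py <<'E'
from m import rect
from nav import *
import sys
def wrist(name,z0,z1,c,r,s=40,view=True):
    p=env.get_image('wrist');save(p,name);w=world(p).reshape(-1,3);im=p['img'].reshape(-1,3).astype(int);sat=im.max(1)-im.min(1)
    rect(w[(np.hypot(w[:,0]-c[0],w[:,1]-c[1])<r)&(w[:,2]>z0)&(w[:,2]<z1)&(sat<s)],name)
    np.savez(name+'.npz',w=w,img=p['img'])
E
sed -i 's/^for n in .*/for n in []:/' m.py
python3 -c "
from w import *
wrist('wg',.052,.068,(.516,.269),.075)
nav(.516,.269,.15,24.4)"
```

```text
wg 3779 rect [515.7 268.7] [ 27.9 119.7] 24.2 z [0.0598 0.061  0.0622] pca deg 114.1 mean [0.5143 0.2718 0.061 ]
turn(tool) [-0.001   0.0001  0.0012] shift after turn mm [ 3.5 -3.5 80.8] before [ 3.5 -3.4 80.8]
t 3.9333 pos [0.5206 0.2673 0.2308] F [ 0.1 -0.5  0.4] w 0.08561363104443218 gf 0.0
```

View pics/wg.png

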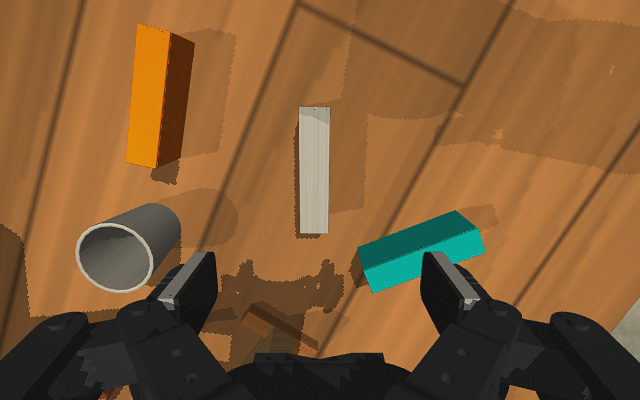

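The wrist view shows the grey guard's top at (314,170), square to the fingers, with the decoys clear of the approach.

servo_tool(
  deltas="1 3.5 -3 20 0 0 0;1 0 0 30 0 0 0;1 0 0 30 0 0 0;1 0 0 0 0 0 0;1 0 0 0 0 0 0",
)

```text
time_s: 4.35
position: [0.5164, 0.2678, 0.1514]
tool_rot: [[-0.412, 0.911, -0.002], [0.911, 0.412, -0.001], [0.0, -0.002, -1.0]]
ft_force: [0.2, -0.2, 0.5]
grip_width: 0.0855
gripper_force: 0.0
```

```bash
python3 -c "
from nav import *
nav(.5157,.2687,.02,24.2)"
```

```text
turn(tool) [-0.0021 -0.0002  0.0023] shift after turn mm [  1.1  -0.2 131.4] before [  1.1   0.  131.4]
t 4.35 pos [0.5164 0.2678 0.1514] F [ 0.2 -0.2  0.5] w 0.08552262052692748 gf 0.0
```

servo_tool(
  deltas="1 1 0 25 0 0 0;1 0 0 30 0 0 0;1 0 0 30 0 0 0;1 0 0 25 0 0 0;1 0 0 14 0 0 0;1 0 0 7 0 0 0;0 0 0 0 0 0 0;0 0 0 0 0 0 0",
  newtons=50,
)

```text
time_s: 5.02
position: [0.5174, 0.27, 0.0222]
tool_rot: [[-0.413, 0.911, 0.003], [0.911, 0.413, 0.001], [-0.0, 0.003, -1.0]]
ft_force: [-0.6, -0.1, -1.1]
grip_width: 0.064
gripper_force: 0.0
```

servo_tool(
  deltas="0 0 0 0 0 0 0;0 0 0 0 0 0 0;0 0 0 0 0 0 0;0 0 0 0 0 0 0;0 0 0 0 0 0 0",
)

```text
time_s: 5.43
position: [0.5167, 0.2701, 0.0215]
tool_rot: [[-0.413, 0.911, 0.002], [0.911, 0.413, 0.0], [-0.0, 0.002, -1.0]]
ft_force: [-1.3, -1.7, 6.6]
grip_width: 0.0275
gripper_force: 49.7
```

servo_tool(
  deltas="0 0 0 -10 0 0 0;0 0 0 -25 0 0 0;0 0 0 -40 0 0 0;0 0 0 -40 0 0 0;0 0 0 -40 0 0 0;0 0 0 -40 0 0 0;0 0 0 -40 0 0 0.09;0 0 0 -13 0 0 0.1",
)

```text
time_s: 6.1
position: [0.5169, 0.2702, 0.2753]
tool_rot: [[-0.23, 0.973, 0.009], [0.973, 0.23, 0.003], [0.0, 0.009, -1.0]]
ft_force: [-0.1, -0.1, -3.4]
grip_width: 0.0274
gripper_force: 50.4
```

```bash
python3 -c "
from nav import *
nav(.5685,-.2855,.27,13.2)"
```

```text
turn(tool) [ 0.0094 -0.0005  0.0019] shift after turn mm [-552.8  -76.6    5.3] before [-552.7  -77.7    4.3]
t 6.1 pos [0.5169 0.2702 0.2753] F [-0.1 -0.1 -3.4] w 0.027401448555055084 gf 50.435326248407364
```

servo_tool(
  deltas="0 -20 -3 0 0 0 0;0 -36 -5 0 0 0 0;0 -40 -5.5 0 0 0 0;0 -40 -5.5 0 0 0 0;0 -40 -5.5 0 0 0 0;0 -40 -5.5 0 0 0 0;0 -40 -5.5 0 0 0 0;0 -40 -5.5 0 0 0 0",
)

```text
time_s: 6.77
position: [0.5449, -0.0292, 0.2688]
tool_rot: [[-0.234, 0.972, -0.0], [0.972, 0.234, 0.0], [0.0, -0.0, -1.0]]
ft_force: [1.1, 0.4, -2.9]
grip_width: 0.0276
gripper_force: 50.3
```

servo_tool(
  deltas="0 -40 -5.5 0 0 0 0;0 -40 -5.5 0 0 0 0;0 -40 -5.5 0 0 0 0;0 -40 -5.5 0 0 0 0;0 -40 -5.5 0 0 0 0;0 -36 -5 0 0 0 0;0 -20 -3 0 0 0 0;0 0 0 0 0 0 0",
)

```text
time_s: 7.43
position: [0.5701, -0.2889, 0.2673]
tool_rot: [[-0.229, 0.973, -0.002], [0.973, 0.229, 0.0], [0.0, -0.002, -1.0]]
ft_force: [-0.6, 0.4, -4.2]
grip_width: 0.0275
gripper_force: 50.3
```

servo_tool(
  deltas="0 0 0 0 0 0 0;0 0 0 0 0 0 0;0 0 0 0 0 0 0",
)

```text
time_s: 7.68
position: [0.5709, -0.2834, 0.2687]
tool_rot: [[-0.235, 0.972, -0.0], [0.972, 0.235, 0.0], [0.0, 0.0, -1.0]]
ft_force: [0.8, -0.5, -3.3]
grip_width: 0.0274
gripper_force: 50.3
```

```bash
python3 -c "
from w import *
wrist('wr',.120,.170,(.5685,-.2855),.15)
wrist('wr',.170,.19,(.5685,-.2855),.15)
nav(.5685,-.2855,.27,13.2)"
```

```text
wr 2696 rect [ 544.2 -202.5] [32.9 77.1] 13.6 z [0.1535 0.1592 0.161 ] pca deg 113.1 mean [ 0.5465 -0.201   0.1585]
wr 785 rect [ 542.5 -172.1] [21.6 12.1] 14.1 z [0.1738 0.1776 0.179 ] pca deg 13.3 mean [ 0.5426 -0.1726  0.1773]
turn(tool) [0.0002 0.0001 0.0071] shift after turn mm [-1.4 -2.9 -1.2] before [-1.3 -2.9 -1.2]
t 7.7833 pos [ 0.571  -0.2835  0.2688] F [-0.4 -0.4 -3.8] w 0.027527570540238584 gf 50.25919742882252
```

View pics/wr.png

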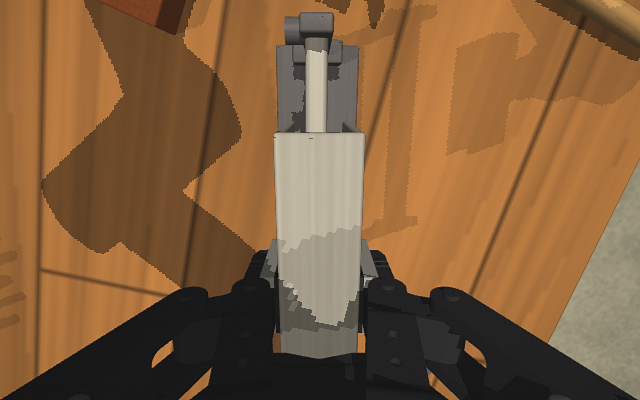

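The wrist picture shows the bar at (316,70–130) running under the held guard (centre col ~319), nearly lined up. I'll measure the lateral offset in tool coordinates.

```bash
cat > off.py <<'E'
from nav import *
d=np.load('wr.npz');w=d['w'];s=env.observe();R=np.array(s['tool_rot'])
L=(w-s['position'])@R*1000; img=d['img'].reshape(-1,3); br=img.min(1)>130
def st(m,l):
    P=L[m];a=np.polyfit(P[:,0],P[:,1],1)
    for x0 in np.arange(P[:,0].min(),P[:,0].max(),15):
        q=P[(P[:,0]>=x0)&(P[:,0]<x0+15)]
        if len(q)>20: print(l,x0.round(),len(q),'y',np.percentile(q[:,1],[1,50,99]).round(1),'mid',q[:,1][[q[:,1].argmin(),q[:,1].argmax()]].mean().round(1),'z',np.percentile(q[:,2],[5,50]).round(1))
z=w[:,2]
st((abs(L[:,1])<25)&(z>.15)&(z<.168)&br,'bar')
st((abs(L[:,1])<25)&(z>.28)&(z<.33)&(L[:,0]>-80),'guard')
E
python3 off.py
```

```text
bar 47.0 395 y [-8.3 -2.4  4. ] mid -2.5 z [107.9 109.2]
bar 62.0 410 y [-8.2 -1.7  4.7] mid -1.8 z [107.8 109.1]
bar 77.0 421 y [-8.  -1.7  4.6] mid -2.1 z [107.9 109.2]
bar 92.0 289 y [-8.6 -2.3  4.5] mid -2.0 z [107.9 109.3]
guard -22.0 2585 y [-15.2   0.1  14.9] mid -0.1 z [-40.3 -39.4]
guard -7.0 4115 y [-24.4  -0.3  24.3] mid 0.0 z [-42.8 -39.4]
guard 8.0 6524 y [-24.4   0.1  24.4] mid 0.0 z [-57.3 -39.7]
guard 23.0 3761 y [-13.6   0.1  13.6] mid -0.0 z [-40.4 -39.4]
guard 38.0 4213 y [-13.7   0.   13.6] mid 0.0 z [-40.4 -39.5]
guard 53.0 2133 y [-13.6   0.   13.5] mid -0.2 z [-40.4 -39.3]
```

servo_tool(
  deltas="0 -3 -2 10 0 0 0.005;0 0 0 20 0 0 0;0 0 0 20 0 0 0;0 0 0 15 0 0 0;0 0 0 10 0 0 0;0 0 0 0 0 0 0;0 0 0 0 0 0 0",
)

```text
time_s: 8.37
position: [0.5697, -0.288, 0.1933]
tool_rot: [[-0.229, 0.973, -0.0], [0.973, 0.229, 0.0], [0.0, -0.0, -1.0]]
ft_force: [0.6, -1.2, -3.1]
grip_width: 0.0276
gripper_force: 50.2
```

```bash
python3 -c "
from nav import *
from w import *
p=env.get_image('wrist');w=world(p).reshape(-1,3);np.savez('wr.npz',w=w,img=p['img'])
nav(.5685,-.2855,.135,13.4)";python3 off.py
```

```text
turn(tool) [ 0.0009  0.0011 -0.0028] shift after turn mm [ 3.  -0.8 59.2] before [ 3.1 -0.9 59.1]
t 8.4167 pos [ 0.57   -0.2882  0.1942] F [-0.3 -0.3 -3.2] w 0.027664576341380448 gf 50.215162485837936
bar 54.0 803 y [-7.2 -0.5  5.6] mid -0.6 z [33.3 34.5]
bar 69.0 863 y [-7.  -0.5  5.9] mid -0.5 z [33.2 34.5]
bar 84.0 922 y [-6.8 -0.5  6.2] mid -0.5 z [33.2 34.4]
bar 99.0 447 y [-7.2 -1.   6.1] mid -0.6 z [33.2 34.5]
guard 10.0 4523 y [-21.4  -0.4  20.9] mid -0.0 z [-95.2 -89.4]
```

servo_tool(
  deltas="0 2 -0.5 8 0 0 0;0 0 0 12 0 0 0;0 0 0 12 0 0 0;0 0 0 12 0 0 0;0 0 0 10 0 0 0;0 0 0 5 0 0 0;0 0 0 0 0 0 0",
)

```text
time_s: 9.0
position: [0.5685, -0.286, 0.1333]
tool_rot: [[-0.229, 0.973, -0.001], [0.973, 0.229, 0.001], [0.001, -0.001, -1.0]]
ft_force: [0.3, 0.7, -3.8]
grip_width: 0.0273
gripper_force: 50.3
```

servo_tool(
  deltas="0 0 0 2 0 0 0;0 0 0 2 0 0 0;0 0 0 2 0 0 0;0 0 0 1 0 0 0;0 0 0 0 0 0 0",
)

```text
time_s: 9.42
position: [0.5687, -0.2862, 0.1273]
tool_rot: [[-0.229, 0.973, -0.0], [0.973, 0.229, 0.0], [0.0, -0.0, -1.0]]
ft_force: [0.4, 1.0, -4.2]
grip_width: 0.0274
gripper_force: 50.3
```

servo_tool(
  deltas="0 0 0 1 0 0 0;0 0 0 1 0 0 0;0 0 0 0.5 0 0 0;0 0 0 0 0 0 0",
)

```text
time_s: 9.75
position: [0.5687, -0.2862, 0.1247]
tool_rot: [[-0.229, 0.973, -0.0], [0.973, 0.229, 0.0], [0.0, -0.0, -1.0]]
ft_force: [-0.2, 0.1, -3.7]
grip_width: 0.0277
gripper_force: 50.3
```

servo_tool(
  deltas="0 0 0 0.7 0 0 0;0 0 0 0 0 0 0",
)

```text
time_s: 9.92
position: [0.5687, -0.2862, 0.124]
tool_rot: [[-0.229, 0.973, -0.0], [0.973, 0.229, 0.0], [0.0, -0.0, -1.0]]
ft_force: [0.4, -1.0, -3.4]
grip_width: 0.0273
gripper_force: 50.3
```

servo_tool(
  deltas="0 0 0 0.7 0 0 0;0 0 0 0 0 0 0",
)

```text
time_s: 10.08
position: [0.5688, -0.2863, 0.1235]
tool_rot: [[-0.229, 0.973, 0.0], [0.973, 0.229, -0.0], [-0.0, 0.0, -1.0]]
ft_force: [0.3, -0.1, -2.9]
grip_width: 0.0275
gripper_force: 50.3
```

servo_tool(
  deltas="0 0 0 0.7 0 0 0;0 0 0 0 0 0 0",
)

```text
time_s: 10.25
position: [0.5688, -0.2863, 0.1234]
tool_rot: [[-0.229, 0.973, 0.001], [0.973, 0.229, -0.001], [-0.001, 0.0, -1.0]]
ft_force: [-1.5, 0.8, 3.5]
grip_width: 0.0276
gripper_force: 50.9
```

servo_tool(
  deltas="0 0 0 0.5 0 0 0;0 0 0 0 0 0 0",
)

```text
time_s: 10.42
position: [0.5688, -0.2863, 0.1234]
tool_rot: [[-0.229, 0.973, 0.001], [0.973, 0.229, -0.001], [-0.001, 0.001, -1.0]]
ft_force: [-3.2, 2.1, 6.5]
grip_width: 0.0277
gripper_force: 51.6
```

Contact made at TCP z 0.1234 (fold top about 0.162). Now I'll release.

servo_tool(
  deltas="0.5 0 0 0 0 0 0;0.5 0 0 0 0 0 0;0.7 0 0 0 0 0 0;0.9 0 0 0 0 0 0;1 0 0 0 0 0 0;1 0 0 0 0 0 0;1 0 0 -5 0 0 0;1 0 0 -15 0 0 0",
)

```text
time_s: 11.08
position: [0.568, -0.2857, 0.1407]
tool_rot: [[-0.229, 0.973, -0.003], [0.973, 0.229, 0.003], [0.003, -0.003, -1.0]]
ft_force: [-0.4, 0.2, -0.8]
grip_width: 0.0854
gripper_force: 0.0
```

servo_tool(
  deltas="1 0 0 -30 0 0 0;1 0 0 -40 0 0 0;1 0 0 -40 0 0 0;1 0 0 -30 0 0 0;1 0 0 0 0 0 0;1 0 0 0 0 0 0",
)

```text
time_s: 11.58
position: [0.569, -0.2864, 0.2842]
tool_rot: [[-0.229, 0.973, 0.003], [0.973, 0.229, -0.002], [-0.003, 0.003, -1.0]]
ft_force: [-0.1, -0.2, -1.1]
grip_width: 0.0852
gripper_force: 0.0
```

```bash
python3 -c "
from nav import *
from m import rect
p=env.get_image('wrist');save(p,'wh');w=world(p).reshape(-1,3)
im=p['img'].reshape(-1,3).astype(int);sat=im.max(1)-im.min(1)
G=w[(np.hypot(w[:,0]-.5687,w[:,1]+.2863)<.068)&(w[:,2]>.155)&(w[:,2]<.175)&(im.min(1)>100)&(sat<45)]
rect(G,'guard')
for n in ['scene','top']:
  p=env.get_image(n);w=world(p).reshape(-1,3);im=p['img'].reshape(-1,3).astype(int)
  rect(w[(np.hypot(w[:,0]-.5687,w[:,1]+.2863)<.068)&(w[:,2]>.156)&(w[:,2]<.172)],n)
  if n=='scene': cv2.imwrite('pics/sh.png',p['img'][70:220,150:400,::-1].repeat(3,0).repeat(3,1))
nav(.550,-.0165,.27,-10.2)"
```

```text
guard 5405 rect [ 568.9 -286.3] [ 27.9 135.5] 13.2 z [0.1604 0.1628 0.1639] pca deg -76.8 mean [ 0.5679 -0.2818  0.1626]
scene 498 rect [ 570.5 -285.9] [ 30.4 134.8] 13.0 z [0.157  0.1603 0.1621] pca deg 102.9 mean [ 0.571  -0.2823  0.1601]
top 166 rect [ 566.4 -273. ] [ 27.4 106.5] 11.5 z [0.158  0.1622 0.1659] pca deg -81.4 mean [ 0.5679 -0.284   0.162 ]
turn(tool) [-0.0024 -0.002   0.409 ] shift after turn mm [262.  -65.8  10.6] before [266.5  43.8  11.1]
t 11.7333 pos [ 0.5684 -0.286   0.2806] F [-1.1  0.7 -0.3] w 0.08570650741315153 gf 0.0
```

View pics/sh.png

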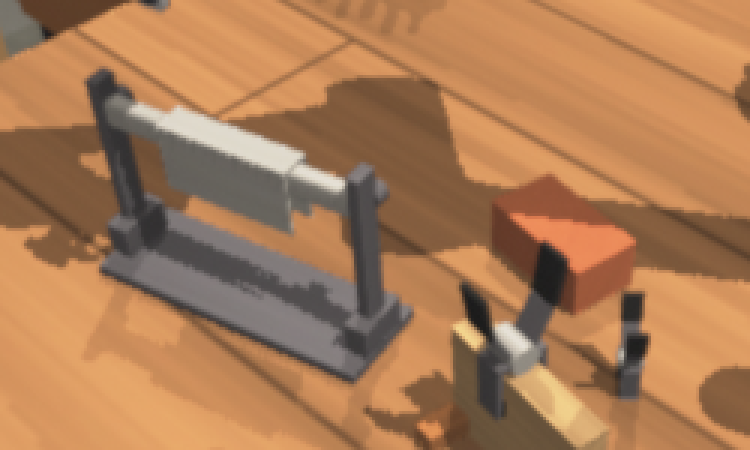

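The crop shows the guard hanging upright in the middle of the bar (crop 230,165). The clamp is on the board (crop 515,340), with the firebrick and small decoy beside it. Next, the clamp.

servo_tool(
  deltas="1 0 0 0 0 0 0.1;1 0 0 0 0 0 0.1;1 0 0 0 0 0 0.1;1 0 0 0 0 0 0.1;1 20 -5 5 0 0 0.01;1 40 -10 5 0 0 0;1 40 -10 0 0 0 0;1 40 -10 0 0 0 0",
)

```text
time_s: 12.4
position: [0.5581, -0.1407, 0.2702]
tool_rot: [[0.179, 0.984, -0.003], [0.984, -0.179, 0.002], [0.001, -0.004, -1.0]]
ft_force: [0.4, -0.7, 1.0]
grip_width: 0.0854
gripper_force: 0.0
```

servo_tool(
  deltas="1 40 -10 0 0 0 0;1 32 -10 0 0 0 0;1 18 -5 0 0 0 0;1 0 0 0 0 0 0;1 0 0 0 0 0 0;1 0 0 0 0 0 0",
)

```text
time_s: 12.9
position: [0.5504, -0.0499, 0.2714]
tool_rot: [[0.179, 0.984, -0.002], [0.984, -0.179, 0.0], [-0.0, -0.002, -1.0]]
ft_force: [0.1, -0.5, 0.3]
grip_width: 0.0851
gripper_force: 0.0
```

```bash
python3 -c "
from w import *
wrist('wc',.112,.25,(.55,-.0165),.06)
d=np.load('wc.npz');w=d['w'];im=d['img'].reshape(-1,3).astype(int)
m=(np.hypot(w[:,0]-.55,w[:,1]+.0165)<.06)
rect(w[m&(w[:,2]>.155)&(w[:,2]<.2)],'grips')
rect(w[m&(w[:,2]>.11)&(w[:,2]<.13)&(im.min(1)>90)],'barrel')
nav(.550,-.0165,.27,-10.2)"
```

```text
wc 3662 rect [550.5 -17.4] [30.1 72.2] 79.8 z [0.1214 0.1447 0.1858] pca deg -10.0 mean [ 0.5499 -0.0164  0.1498]
grips 1522 rect [550.5 -17.2] [25.6 72.5] 79.8 z [0.1579 0.1802 0.1863] pca deg -10.2 mean [ 0.5493 -0.0164  0.1765]
barrel 815 rect [548. -17.] [30.1 38.2] 79.7 z [0.1191 0.1238 0.1255] pca deg -95.1 mean [ 0.5503 -0.0169  0.1232]
turn(tool) [-0.0013  0.0001 -0.0022] shift after turn mm [33.1 -6.5  1.5] before [33.1 -6.5  1.5]
t 12.95 pos [ 0.5505 -0.0503  0.2715] F [ 0.8 -1.  -0.8] w 0.08516194423624797 gf 0.0
```

View pics/wc.png

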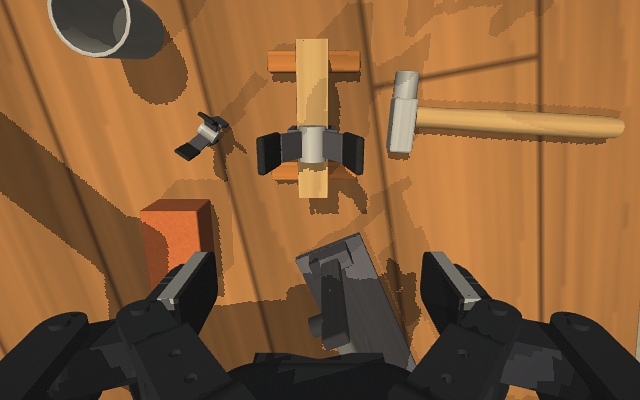

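The wrist view shows the clamp at (313,148) on the board, squarely aligned. The hammer (400,110), decoy (205,132) and brick (180,240) are all clear of the fingers.

servo_tool(
  deltas="1 18 -4 5 0 0 0;1 15 -3 15 0 0 0;1 0 0 20 0 0 0;1 0 0 20 0 0 0;1 0 0 0 0 0 0;1 0 0 0 0 0 0;1 0 0 0 0 0 0",
)

```text
time_s: 13.53
position: [0.55, -0.0164, 0.2132]
tool_rot: [[0.179, 0.984, 0.001], [0.984, -0.179, -0.0], [-0.0, 0.001, -1.0]]
ft_force: [0.2, -0.1, 1.0]
grip_width: 0.0854
gripper_force: 0.0
```

```bash
python3 -c "
from nav import *
nav(.5503,-.0169,.145,-10.2)"
```

```text
turn(tool) [ 0.0014  0.0001 -0.0021] shift after turn mm [-0.4  0.4 68.2] before [-0.4  0.3 68.2]
t 13.5333 pos [ 0.55   -0.0164  0.2132] F [ 0.2 -0.1  1. ] w 0.0853976358915593 gf 0.0
```

servo_tool(
  deltas="1 0 0.4 15 0 0 0;1 0 0 20 0 0 0;1 0 0 18 0 0 0;1 0 0 10 0 0 0;1 0 0 5 0 0 0;1 0 0 0 0 0 0;1 0 0 0 0 0 0",
)

```text
time_s: 14.12
position: [0.5504, -0.0158, 0.1452]
tool_rot: [[0.178, 0.984, 0.002], [0.984, -0.178, -0.0], [-0.0, 0.002, -1.0]]
ft_force: [-0.0, -0.6, -0.5]
grip_width: 0.0855
gripper_force: 0.0
```

servo_tool(
  deltas="0.75 0 0 0 0 0 0;0.75 0 0 0 0 0 0;0.75 0 0 0 0 0 0;0.75 0 0 0 0 0 0",
  newtons=35,
)

```text
time_s: 14.45
position: [0.5513, -0.0159, 0.1469]
tool_rot: [[0.178, 0.984, 0.006], [0.984, -0.178, -0.001], [-0.0, 0.006, -1.0]]
ft_force: [-0.2, -0.2, 10.5]
grip_width: 0.0644
gripper_force: 10.8
```

servo_tool(
  deltas="0.65 0 0 0 0 0 0;0.65 0 0 0 0 0 0;0.65 0 0 0 0 0 0;0.65 0 0 0 0 0 0",
)

```text
time_s: 14.78
position: [0.5518, -0.016, 0.1477]
tool_rot: [[0.178, 0.984, 0.008], [0.984, -0.178, -0.002], [-0.0, 0.008, -1.0]]
ft_force: [-0.0, -0.4, 15.1]
grip_width: 0.0559
gripper_force: 12.1
```

servo_tool(
  deltas="0.58 0 0 -2 0 0 0;0.5 0 0 -2 0 0 0;0.4 0 0 0 0 0 0;0.4 0 0 0 0 0 0;0.4 0 0 0 0 0 0;0.4 0 0 0 0 0 0",
)

```text
time_s: 15.28
position: [0.5509, -0.0158, 0.1504]
tool_rot: [[0.178, 0.984, 0.004], [0.984, -0.178, -0.001], [-0.0, 0.005, -1.0]]
ft_force: [-0.6, -0.3, 11.8]
grip_width: 0.0451
gripper_force: 39.2
```

```bash
cat > cl.py <<'E'
from w import *
import sys
# clamp barrel centre in tool frame
def barrel(name,show=None):
    p=env.get_image('wrist');s=env.observe();R=np.array(s['tool_rot']);save(p,name)
    w=world(p);L=((w-s['position'])@R*1000)
    np.savez(name+'.npz',L=L,w=w,img=p['img'])
    q=env.spot_in('clamp',p)[:2];print([ (round(r['conf'],2),np.round(r['bbox'])) for r in q])
    nav(.5687,-.2863,.285,13.2)
barrel(sys.argv[1])
E
python3 cl.py wc2
```

```text
[(0.76, array([321., 266., 135., 150.])), (0.69, array([157., 204.,  91.,  78.]))]
turn(tool) [ 0.0044  0.0012 -0.4093] shift after turn mm [-267.4  -44.4 -134.6] before [-263.    66.2 -134.2]
t 15.3833 pos [ 0.5509 -0.0159  0.1504] F [-0.1  0.4 12. ] w 0.0448362162266715 gf 39.21541392803192
```

View pics/wc2.png

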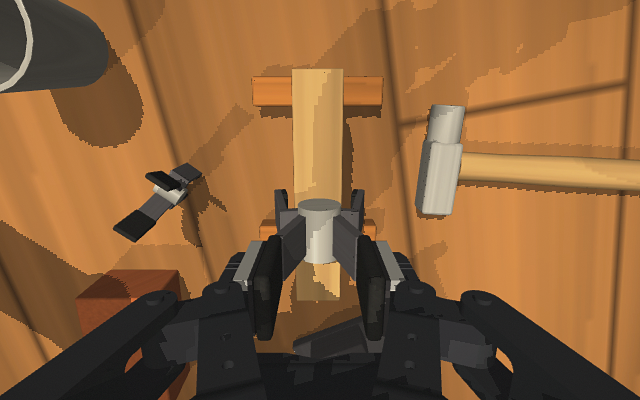

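The jaws stand clear of the board on both sides, with the barrel at (319,230) between the pads. I'll lift straight up.

servo_tool(
  deltas="0.4 0 0 -4 0 0 0;0.4 0 0 -10 0 0 0;0.4 0 0 -20 0 0 0;0.4 0 0 -30 0 0 0;0.4 0 0 -30 0 0 0;0.4 0 0 -30 0 0 0;0.4 0 0 -14 0 0 0;0.4 0 0 0 0 0 0",
)

```text
time_s: 16.05
position: [0.5506, -0.0157, 0.2901]
tool_rot: [[0.178, 0.984, 0.006], [0.984, -0.178, -0.002], [-0.0, 0.007, -1.0]]
ft_force: [-0.2, -0.1, -0.6]
grip_width: 0.045
gripper_force: 37.2
```

servo_tool(
  deltas="0.4 0 0 0 0 0 -0.1;0.4 0 0 0 0 0 -0.1;0.4 0 0 0 0 0 -0.1;0.4 0 0 0 0 0 -0.1;0.4 0 0 0 0 0 -0.01;0.4 0 0 0 0 0 0",
)

```text
time_s: 16.55
position: [0.5495, -0.0155, 0.2853]
tool_rot: [[-0.227, 0.974, -0.002], [0.974, 0.227, 0.0], [0.001, -0.002, -1.0]]
ft_force: [0.2, -0.0, -2.2]
grip_width: 0.0451
gripper_force: 37.2
```

```bash
cat >> cl.py <<'E'
d=np.load(sys.argv[1]+'.npz');L=d['L'].reshape(-1,3);im=d['img'].reshape(-1,3).astype(int)
b=(L[:,2]>15)&(L[:,2]<48)&(abs(L[:,1])<20)&(abs(L[:,0])<30)&(im.min(1)>110)&(im.max(1)-im.min(1)<40)
print(b.sum(),'barrel tool xyz pct',np.percentile(L[b],[1,50,99],axis=0).round(1))
E
python3 cl.py wc3
```

```text
[(0.69, array([217., 123.,  56.,  37.])), (0.67, array([320., 265., 133., 150.]))]
turn(tool) [-0.0011 -0.0005 -0.002 ] shift after turn mm [-267.9  -43.3    0.6] before [-268.   -42.7    0.5]
t 16.65 pos [ 0.5496 -0.0156  0.2856] F [-0.6  0.4 -2.1] w 0.0449061341223683 gf 37.160741686820984
1487 barrel tool xyz pct [[-16.3  -9.5  24.7]
 [ -0.4   0.1  26.5]
 [ 13.2   8.6  31.1]]
```

servo_tool(
  deltas="0.4 -20 -3 -2 0 0 0;0.4 -36 -6 0 0 0 0;0.4 -36 -6 0 0 0 0;0.4 -40 -6 0 0 0 0;0.4 -40 -6 0 0 0 0;0.4 -40 -6 0 0 0 0;0.4 -36 -6 0 0 0 0;0.4 -20 -4 0 0 0 0",
)

```text
time_s: 17.32
position: [0.5689, -0.2903, 0.2871]
tool_rot: [[-0.224, 0.975, -0.001], [0.975, 0.224, -0.0], [0.0, -0.001, -1.0]]
ft_force: [-0.0, 0.2, -1.1]
grip_width: 0.0449
gripper_force: 37.2
```

servo_tool(
  deltas="0.4 0 0 0 0 0 0;0.4 0 0 0 0 0 0;0.4 0 0 0 0 0 0;0.4 0 0 0 0 0 0",
)

```text
time_s: 17.65
position: [0.5695, -0.285, 0.2885]
tool_rot: [[-0.23, 0.973, 0.0], [0.973, 0.23, 0.0], [0.0, 0.0, -1.0]]
ft_force: [0.6, 0.5, -1.7]
grip_width: 0.0448
gripper_force: 37.2
```

```bash
cat > al.py <<'E'
import sys
sys.argv=['',sys.argv[1]]
exec(open('cl.py').read())
w=d['w'].reshape(-1,3)
g=(w[:,2]>.150)&(w[:,2]<.170)&(abs(L[:,1])<25)&(im.min(1)>110)&(im.max(1)-im.min(1)<45)
for x0 in range(-60,120,12):
    q=L[g&(L[:,0]>=x0)&(L[:,0]<x0+12)]
    if len(q)>30: print('bar/guard',x0,len(q),'y',np.percentile(q[:,1],[1,99]).round(1),np.percentile(q[:,1],[1,99]).mean().round(2),'z',np.median(q[:,2]).round(1))
E
python3 al.py wc4
```

```text
[]
turn(tool) [0.0003 0.0003 0.0017] shift after turn mm [-1.  -1.1  3.6] before [-1.  -1.1  3.6]
t 17.75 pos [ 0.5695 -0.2851  0.2886] F [-1.4 -0.1 -1. ] w 0.04504069088270926 gf 37.160781025886536
1514 barrel tool xyz pct [[-16.6  -9.4  24.7]
 [ -0.4   0.2  26.5]
 [ 13.3   9.2  31.7]]
bar/guard -12 373 y [-14.2  12.6] -0.79 z 125.7
bar/guard 0 493 y [-14.1  12.5] -0.81 z 125.8
bar/guard 12 510 y [-14.7  12.4] -1.18 z 125.8
bar/guard 24 559 y [-14.5  12.9] -0.79 z 125.8
bar/guard 36 541 y [-14.4  12.9] -0.76 z 125.7
bar/guard 48 541 y [-14.2  12.7] -0.73 z 125.9
bar/guard 60 320 y [-7.3  6.6] -0.32 z 129.0
bar/guard 72 305 y [-7.2  6.5] -0.33 z 129.0
bar/guard 84 332 y [-7.1  6.4] -0.32 z 128.9
bar/guard 96 261 y [-7.   6.4] -0.31 z 129.0
bar/guard 108 116 y [-21.6   3.4] -9.09 z 131.4
```

View pics/wc4.png

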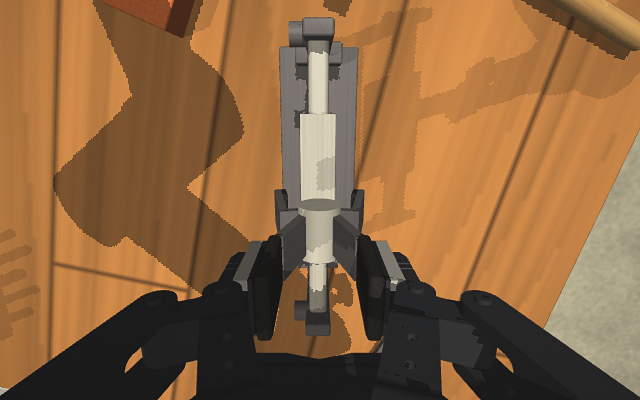

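The barrel (319,235) is in line with the guard (318,155) and centred over it, with the jaws straddling it. I need about 77 mm down and 1 mm in -y.

servo_tool(
  deltas="0.4 -1 -1 10 0 0 0;0.4 0 0 15 0 0 0;0.4 0 0 15 0 0 0;0.4 0 0 12 0 0 0;0.4 0 0 10 0 0 0;0.4 0 0 5 0 0 0;0.4 0 0 2 0 0 0;0.4 0 0 0 0 0 0",
)

```text
time_s: 18.42
position: [0.5687, -0.2873, 0.2193]
tool_rot: [[-0.229, 0.973, 0.0], [0.973, 0.229, -0.0], [-0.0, 0.0, -1.0]]
ft_force: [0.0, 0.1, -1.6]
grip_width: 0.045
gripper_force: 37.2
```

servo_tool(
  deltas="0.4 0 0 2 0 0 0;0.4 0 0 1.5 0 0 0;0.4 0 0 1 0 0 0;0.4 0 0 0 0 0 0",
)

```text
time_s: 18.75
position: [0.5686, -0.2876, 0.2147]
tool_rot: [[-0.229, 0.973, 0.0], [0.973, 0.229, -0.0], [-0.0, 0.0, -1.0]]
ft_force: [-0.3, 0.1, -1.8]
grip_width: 0.0449
gripper_force: 37.2
```

servo_tool(
  deltas="0.4 0 0 1 0 0 0;0.4 0 0 1 0 0 0;0.4 0 0 0 0 0 0",
)

```text
time_s: 19.0
position: [0.5685, -0.2875, 0.2125]
tool_rot: [[-0.229, 0.973, -0.0], [0.973, 0.229, 0.0], [0.0, -0.0, -1.0]]
ft_force: [-0.2, -0.4, -2.2]
grip_width: 0.0449
gripper_force: 37.2
```

servo_tool(
  deltas="0.4 0 0 0.8 0 0 0;0.4 0 0 0 0 0 0",
)

```text
time_s: 19.17
position: [0.5686, -0.2875, 0.2124]
tool_rot: [[-0.229, 0.973, 0.0], [0.973, 0.229, -0.0], [-0.0, 0.0, -1.0]]
ft_force: [-0.8, 0.9, 1.4]
grip_width: 0.045
gripper_force: 37.7
```

servo_tool(
  deltas="0.4 0 0 0.8 0 0 0;0.4 0 0 0 0 0 0",
)

```text
time_s: 19.33
position: [0.5686, -0.2875, 0.2123]
tool_rot: [[-0.229, 0.973, 0.001], [0.973, 0.229, -0.001], [-0.001, 0.001, -1.0]]
ft_force: [-1.7, 1.4, 6.9]
grip_width: 0.0448
gripper_force: 38.4
```

servo_tool(
  deltas="0.4 0 0 0.8 0 0 0;0.4 0 0 0 0 0 0",
)

```text
time_s: 19.5
position: [0.5686, -0.2876, 0.2123]
tool_rot: [[-0.229, 0.973, 0.002], [0.973, 0.229, -0.002], [-0.002, 0.001, -1.0]]
ft_force: [-3.9, 1.5, 10.2]
grip_width: 0.0451
gripper_force: 39.0
```

servo_tool(
  deltas="0.4 0 0 0.8 0 0 0;0.4 0 0 0 0 0 0;0.4 0 0 0 0 0 0;0.4 0 0 0 0 0 0;0.4 0 0 0 0 0 0;0.4 0 0 0 0 0 0",
)

```text
time_s: 20.0
position: [0.5686, -0.2876, 0.2122]
tool_rot: [[-0.229, 0.973, 0.002], [0.973, 0.229, -0.002], [-0.002, 0.002, -1.0]]
ft_force: [-5.2, 2.8, 14.2]
grip_width: 0.0451
gripper_force: 39.6
```

servo_tool(
  deltas="0.58 0 0 1 0 0 0;0.58 0 0 0 0 0 0;0.58 0 0 0 0 0 0",
)

```text
time_s: 20.25
position: [0.5692, -0.288, 0.2106]
tool_rot: [[-0.229, 0.973, 0.003], [0.973, 0.229, -0.003], [-0.003, 0.003, -1.0]]
ft_force: [-0.8, -0.3, 9.1]
grip_width: 0.0495
gripper_force: 11.5
```

Still pressing down about 9 N. I'll keep opening in small steps and follow down.

servo_tool(
  deltas="0.65 0 0 1.5 0 0 0;0.65 0 0 0.5 0 0 0;0.65 0 0 0 0 0 0",
)

```text
time_s: 20.5
position: [0.5692, -0.288, 0.2081]
tool_rot: [[-0.229, 0.973, 0.003], [0.973, 0.229, -0.002], [-0.003, 0.002, -1.0]]
ft_force: [-0.0, 0.5, 9.7]
grip_width: 0.0553
gripper_force: 10.8
```

servo_tool(
  deltas="0.73 0 0 1.5 0 0 0;0.73 0 0 0.5 0 0 0;0.73 0 0 0 0 0 0",
)

```text
time_s: 20.75
position: [0.5689, -0.2878, 0.2052]
tool_rot: [[-0.229, 0.973, 0.002], [0.973, 0.229, -0.001], [-0.001, 0.001, -1.0]]
ft_force: [0.3, -0.7, 6.8]
grip_width: 0.0626
gripper_force: 9.8
```

servo_tool(
  deltas="0.8 0 0 1 0 0 0;0.8 0 0 0.5 0 0 0;0.8 0 0 0 0 0 0",
)

```text
time_s: 21.0
position: [0.5686, -0.2874, 0.2025]
tool_rot: [[-0.229, 0.973, -0.001], [0.973, 0.229, 0.001], [0.001, -0.0, -1.0]]
ft_force: [0.3, -0.4, -0.8]
grip_width: 0.0684
gripper_force: 7.8
```

servo_tool(
  deltas="0.9 0 0 0.5 0 0 0;1 0 0 0 0 0 0;1 0 0 0 0 0 0;1 0 0 0 0 0 0;1 0 0 0 0 0 0;1 0 0 0 0 0 0",
)

```text
time_s: 21.5
position: [0.5686, -0.2876, 0.2026]
tool_rot: [[-0.229, 0.973, -0.0], [0.973, 0.229, -0.0], [-0.0, -0.0, -1.0]]
ft_force: [0.4, -0.0, -0.4]
grip_width: 0.0852
gripper_force: 0.0
```

```bash
python3 al.py wc5
```

```text
[(0.87, array([321., 273., 225., 161.]))]
turn(tool) [0.     0.     0.0006] shift after turn mm [  1.2   0.4 -82.5] before [  1.2   0.4 -82.5]
t 21.6 pos [ 0.5686 -0.2875  0.2025] F [-0.6 -0.8  0.3] w 0.08549991331641413 gf 0.0
2578 barrel tool xyz pct [[-29.3 -13.2  15. ]
 [ 15.4   0.2  39.2]
 [ 29.7  13.7  41. ]]
bar/guard -60 75 y [-13.3  13.6] 0.17 z 39.8
bar/guard -48 762 y [-12.9  13.5] 0.31 z 39.7
bar/guard -36 474 y [-13.4  13.9] 0.24 z 39.7
bar/guard 0 53 y [-13.2  13.8] 0.27 z 39.9
bar/guard 12 990 y [-13.1  13.6] 0.23 z 39.7
bar/guard 24 1097 y [-13.4  13.9] 0.24 z 39.7
bar/guard 36 1138 y [-13.2  13.7] 0.24 z 39.7
bar/guard 48 1250 y [-13.4  13.9] 0.23 z 39.7
bar/guard 60 664 y [-9.3  9.8] 0.22 z 43.0
bar/guard 72 676 y [-6.1  8. ] 0.99 z 43.1
bar/guard 84 738 y [-6.4  7.9] 0.73 z 43.1
bar/guard 96 651 y [-6.3  7.8] 0.71 z 43.0
bar/guard 108 177 y [-3.7  5.1] 0.71 z 42.8
```

View pics/wc5.png

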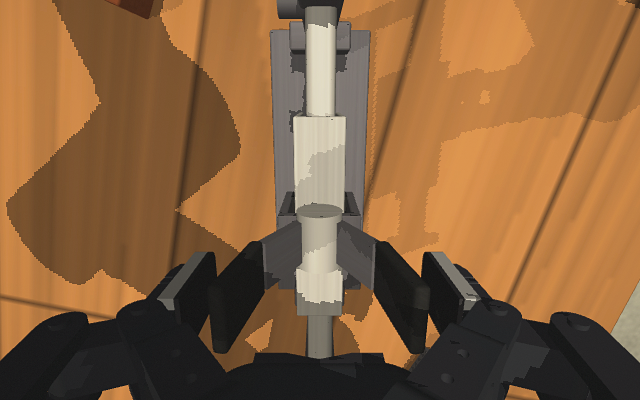

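The clamp is clipped over the guard at (321,240). The pads are clear of the grips, and the barrel top sits 24.7 mm above the fold (nominal 24). I'll retract straight up and check.

servo_tool(
  deltas="1 0 0 -5 0 0 0;1 0 0 -15 0 0 0;1 0 0 -30 0 0 0;1 0 0 -30 0 0 0;1 0 0 -20 0 0 0;1 0 0 0 0 0 0;1 0 0 0 0 0 0",
)

```text
time_s: 22.18
position: [0.5687, -0.2876, 0.3037]
tool_rot: [[-0.229, 0.973, 0.002], [0.973, 0.229, -0.001], [-0.002, 0.002, -1.0]]
ft_force: [0.2, 0.2, -1.7]
grip_width: 0.0855
gripper_force: 0.0
```

Run:
```python
from w import *
p=env.get_image('wrist');w=world(p).reshape(-1,3);im=p['img'].reshape(-1,3).astype(int)
m=np.hypot(w[:,0]-.5687,w[:,1]+.2863)<.06
rect(w[m&(w[:,2]>.205)&(w[:,2]<.25)],'grips')
rect(w[m&(w[:,2]>.178)&(w[:,2]<.192)&(im.min(1)>100)],'barrel')
rect(w[m&(w[:,2]>.155)&(w[:,2]<.17)&(im.min(1)>100)],'guard')
nav(.5687,-.2863,.3,13.2)
p=env.get_image('scene');w=world(p)
for o in ['hammer','tin','firebrick']:
    r=env.spot_in(o,p)[0];c=r['bbox'];print(o,np.round(c),w[int(c[1]),int(c[0])])
cv2.imwrite('pics/fin.png',p['img'][50:250,130:430,::-1].repeat(2,0).repeat(2,1))
```

```text
grips 2434 rect [ 568.8 -288.7] [72.5 25.9] 13.0 z [0.2073 0.2353 0.2494] pca deg 13.2 mean [ 0.5681 -0.2874  0.2324]
barrel 858 rect [ 569.1 -288.9] [23.  30.5] 12.4 z [0.1844 0.1875 0.1892] pca deg -77.6 mean [ 0.5691 -0.2886  0.1873]
guard 3059 rect [ 568.7 -286.4] [ 27.7 119.4] 13.1 z [0.1617 0.1629 0.164 ] pca deg -76.9 mean [ 0.5667 -0.278   0.1629]
turn(tool) [-0.0004 -0.0004  0.0006] shift after turn mm [1.  0.5 2.1] before [1.  0.5 2.1]
t 22.2333 pos [ 0.5685 -0.2874  0.3021] F [ 0.2 -0.2 -0.7] w 0.08548016761280446 gf 0.0
hammer [238. 268. 131.  82.] [ 0.7659 -0.0416  0.0246]
tin [419. 198.  32.  50.] [0.4138 0.1392 0.0789]
firebrick [338. 149.  50.  51.] [ 0.3834 -0.1086  0.0486]
```

View pics/fin.png

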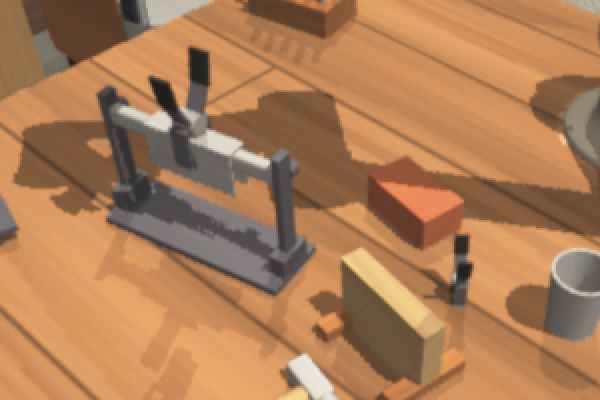

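The picture shows the clamp upright on the guard at (185,120), the guard level on the bar, and the board empty. The other things are undisturbed. I'm handing it in.

```bash
python3 -c "
from rig import env
print(env.close_job())"
```

```text
the job is handed in; nothing more can be done
None
```

I handed the job in at about 22 s; no verdict came back, but in the last pictures the guard hangs level and centred on the crossbar with the clamp clipped upright on its middle, barrel down on the fold, and the hammer, tin and firebrick in their places.

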